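# Hold a glued shelf side panel square with an assembly square

### The arm

A 6-joint arm with a two-finger parallel gripper is mounted at the origin on the work surface. World frame = base frame: x ahead of the robot, y to its left, z up, the work surface at z = 0. Lengths are in m, angles in degrees, forces in N, time in s.
With the tool pointing down it reaches from about 0.325 to 0.85 m from the base axis. Payload 15.5 kg.
Tool frame: the origin (TCP) lies at the very end of the fingers, on their centre line; the grasp point (between the pads) lies arm.grip_depth behind it (arm.grip_depth is the distance from the TCP to the grasp point, in m); z points along the fingers, y is the line along which they close (so a half turn about z gives the same grasp; the last joint's range is limited). The gripper opens to 91 mm and grips with 3 to 60 N. Pads are 32 mm wide; open, the fingers measure 118 mm over their backs; the gripper's body (76 mm by 178 mm) begins 60 mm behind the grasp point.
Start: joints at [71.534, 28.281, 77.091, -0, 74.628, -5.472], TCP at [0.141, 0.609, 0.19] pointing down, gripper open.
Joint ranges: [-166.48, 166.48], [-47.26, 123.95], [12.59, 153.08], [-70.14, 250.14], [6.76, 159.57], [-176.63, 176.63]. Speed limits (degrees/s): [108.29, 108.29, 147.25, 172.46, 172.46, 172.46].

### API

Orientations are given as a 3x3 rotation matrix whose columns are the frame's x, y, z axes.
In Python, from rig import arm gives the robot as it stands. Calls block until the motion is done:
- arm.move_to(position, orientation): joint-space move of the TCP to a pose.
- arm.move_l(position, orientation=None, feed=0.15): straight line of the TCP; orientation=None keeps the orientation; feed is the mean speed in m/s.
- arm.move_joints(angles): joint-space move.
- arm.grip(opening): finger opening in m; the grip force is fixed at half the most; returns when the fingers have stopped.
- arm.sleep(seconds).
- arm.solve_ik(position, orientation): joint angles nearest the present ones, or None.
- arm.snapshot(name): name is "scene" or "side" or "wrist"; returns the picture (480x640x3 uint8, red, green, blue); there is no depth.
- arm.get_calibration(name): a dict with "intrinsics" (3x3 intrinsics, pixels), "cam_to_world" (4x4, takes a point from camera to world coordinates). Camera axes: x right, y down, z forward; pixel columns grow to the right and rows downward; lengths in m; the calibration is good to about 2 mm. A picture is of the moment at which its call begins: read the wrist's pose just before it. get_calibration takes no time and is no camera call; for the wrist camera it gives the pose at the moment of the call.
A pose or a line that the arm cannot do raises arm.Unreachable and nothing moves.
- arm.sign_off(): hands the job in; it is judged then, once.
Readings, each from a call of its own:
- arm.current_t(): time.
- arm.current_joint_positions(): joint angles.
- arm.current_dq(): joint speeds.
- arm.current_tau(): joint torques, N m.
- arm.current_ee_pos(): TCP position.
- arm.current_tool_rot(): TCP orientation.
- arm.current_force(): force on the tool from outside, world axes, zero at the start.
- arm.current_torque(): the same for the moment, N m.
- arm.current_width(): finger opening in m.
- arm.current_grasp_force(): force on a finger pad.
Only numpy, scipy, OpenCV 4.12 (cv2) and the standard library are available. Lean on these libraries where they do the work, as an engineer would, in place of code of your own. Each camera call takes 0.05 s, during which the arm holds its last target. There are 200 camera calls.

### The job

The side panel with the toggle switch has just been glued onto the elm shelf and leans inward a little while the glue is soft. Pick up the L-shaped aluminium assembly square standing on the desk, set its long leg flat on the shelf and gently press it into the corner between shelf and panel, so that its short upright leg brings the panel upright and both outer faces touch along their full length. Touch the panel with the square only, leave the other things where they are, and finish while still gripping the square and pressing it there (do not let go).

Things in the scene. Friction and masses are not known exactly. Their poses are not given: they have to be found in the camera images.
- shelf: fixed dark elm shelf board lying on the desk, 260 (its x) x 330 (its y) x 18 mm thick. Origin: on the desk under the board, z up; the board's top is at z = +18 mm. The side panel stands at its +y end, with its inner face at y = +130 mm; free board surface reaches from there to y = -175 mm. A back rail 12 mm thick and 25 mm high runs along y on the far (+x) edge, its inner face at x = +118 mm; a stack of coin capsules stands near x +70, y -90 mm.
- panel: dark elm side panel standing on the shelf, 260 mm long (its x), 18 mm thick, 150 mm high, with a thin lamp bar (10 mm high) on top and a black toggle switch on its outer (+y) face. Origin: middle of the lower edge of the inner face, at shelf (0, +130, +18) mm; the inner face is its plane y = 0 and looks to -y, z goes up the face. It rocks about that lower edge (its x axis).
- panel_lean (a joint): lean of the side panel about the lower edge of its inner face, rad: 0 = upright, positive = its top leans inward (to the shelf's -y, over the shelf). Starts at 0.045 to 0.09. The soft glue resists with about 0.4 N m (some 6 N of push at 70 mm height), and the panel stays where it is left.
- square: loose aluminium assembly square, an L standing on its long leg on the desk; 0.22 kg, 20 mm thick (x). Long leg along -y: 120 long, 26 high. Short leg rises at the +y end: 75 high, 24 wide. Origin: outer corner (y = 0 outer upright face, z = 0 underside, x = 0 mid thickness); y points out of the upright face, z up. The corner is cut away by 5 mm. It drags on wood (friction about 1): slide it lightly, then press.
- square_grip (a point): point in the long leg of the square where it is best gripped across its 20 mm thickness: at square (0, -80, +13) mm; axes as the square.
- square_top (a point): point on the outer upright face of the square near its top, at square (0, 0, +70) mm.
- coin_box: bystander: closed lacquered rosewood coin box, 144 x 204 x 57 mm, origin under its centre.
- tray: bystander: silver-plated tray with coins, 170 x 120 x 12 mm (200 mm over its two end handles), origin under its centre.
- loupe: bystander: nickel loupe on a stand, round foot 72 mm across, about 110 mm high, origin under the foot's centre.
- capsules: bystander: stack of four clear coin capsules on the shelf, 45 mm across, 34 mm high, origin under its centre.
Mind the look-alikes: they are no part of the job. What is meant by the square is not red, and is the larger of those in its own colour.

How it is judged (in metres and radians):
On the way:
1. the square is lifted off the desk in the fingers (height (world z) of square above 0.015 m and contact force between the fingers and square above 2 N), for 0.2 s.
At the end, for the whole second after the job is handed in: panel upright within 0.02 rad; square level (0.02 rad) on the shelf (2 mm, 1 to 60 N), its upright face on the panel at foot and top (2 mm, 0.035 rad, 1.5 to 45 N), within the panel's length, at rest and still gripped (over 2 N) (value of joint panel_lean between -0.02 and 0.02 rad and angle between square's own z axis and vertical below 0.02 rad and angle between the y axis of square and the y axis of panel, either way round below 0.035 rad and contact force between square and panel between 1.5 and 45 N and contact force between square and shelf between 1 and 60 N and contact force between the fingers and square above 2 N and linear speed of square below 0.01 m/s and z of square in the frame of shelf between 0.016 and 0.02 m and y of square in the frame of panel between -0.002 and 0.002 m and y of square_top in the frame of panel between -0.002 and 0.002 m and x of square in the frame of panel between -0.125 and 0.125 m); the arm keeps its last pose, push and grip.
It fails at once if the panel is pushed more than 0.035 rad past upright (value of joint panel_lean below -0.035 rad).
It fails at once if the fingers or the arm push the panel (contact force between any of the fingers, the arm and panel above 2 N).
It fails at once if the coin box, tray, loupe or capsule stack is shoved more than 25 mm or tipped (distance of any of coin_box, tray, loupe, capsules from where it was at the start of the episode above 0.025 m or angle between any of coin_box, tray, loupe, capsules's own z axis and vertical above 0.4 rad).
It also fails if it takes over 45 s, if anything falls off the work surface, if the arm or the gripper's body presses on something with over 40 N, if the wrist force passes 120 N, or if a joint passes its speed limit or range.

## Working session

There is one attempt and no reset: what is moved stays moved. The work goes in short steps, each a Python script; the robot and the scene stay as the last script left them, time stands still between calls to the robot, and variables do not carry over. Pictures are saved under pics/ and viewed, at most 12 in all, crops included, and the job is handed in when it is done.

```bash
mkdir -p pics; ls; python3 - <<'E'
from rig import arm
import cv2,numpy as np
for n in("scene","side"):
    im=arm.snapshot(n); cv2.imwrite(f"pics/{n}0.png",im[:,:,::-1]); c=arm.get_calibration(n); print(n,np.round(c["intrinsics"],1).tolist(),np.round(c["cam_to_world"],3).tolist())
print(arm.grip_depth,arm.current_t())
E
```

```text
pics
scene [[503.1, 0.0, 316.4], [0.0, 503.1, 237.2], [0.0, 0.0, 1.0]] [[-0.893, 0.328, -0.309, 0.891], [0.451, 0.649, -0.613, 0.621], [-0.0, -0.686, -0.727, 0.865], [0.0, 0.0, 0.0, 1.0]]
side [[522.5, 0.0, 317.8], [0.0, 522.5, 242.4], [0.0, 0.0, 1.0]] [[-0.983, -0.129, 0.128, 0.38], [-0.18, 0.609, -0.772, 0.853], [0.021, -0.782, -0.623, 0.782], [0.0, 0.0, 0.0, 1.0]]
0.0188 0.1
```

View pics/scene0.png

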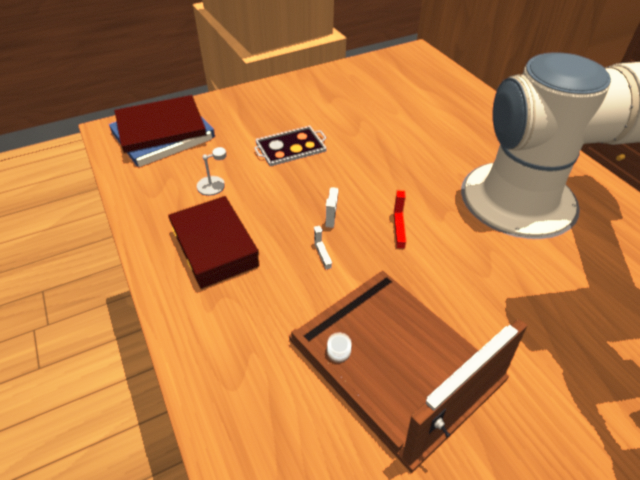

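View pics/side0.png

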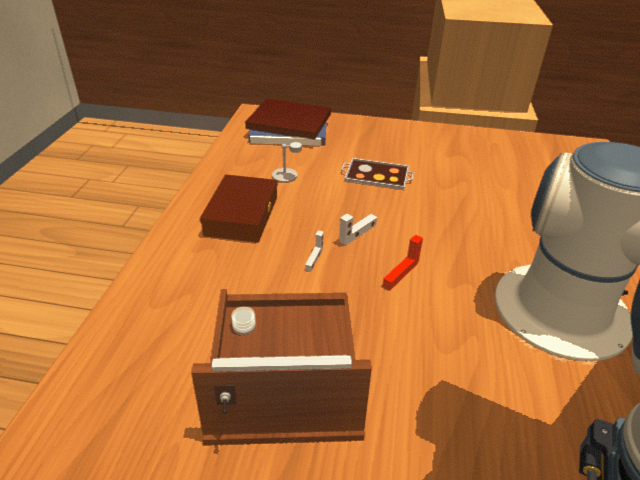

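Candidates for the square (scene picture): red L at (400,220), small silver L at (323,247) and larger silver L at (331,207). By the description it's the larger silver one. I'll check it in a close crop.

```bash
python3 - <<'E'
import cv2,numpy as np
s=cv2.imread("pics/scene0.png");d=cv2.imread("pics/side0.png")
a=cv2.resize(s[180:280,290:390],(400,400),interpolation=2);b=cv2.resize(d[200:300,290:390],(400,400),interpolation=2)
cv2.imwrite("pics/c1.png",np.hstack([a,b]))
a=cv2.resize(s[265:475,280:530],(400,336),interpolation=2);b=cv2.resize(d[280:450,185:385],(395,336),interpolation=2)
cv2.imwrite("pics/c2.png",np.hstack([a,b]))
E
```

```text
(no output)
```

View pics/c1.png

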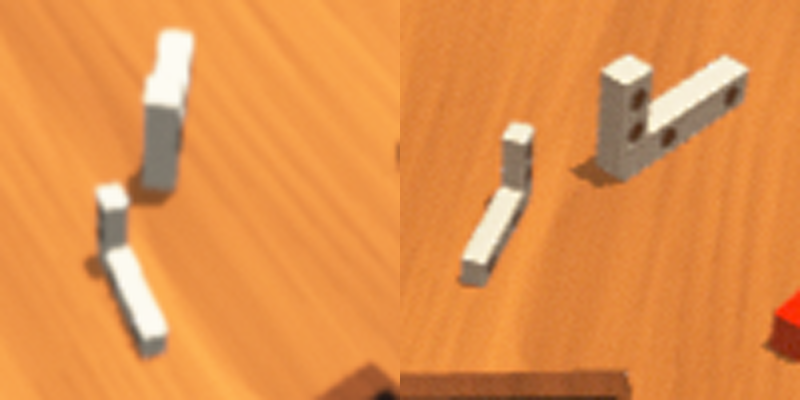

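View pics/c2.png

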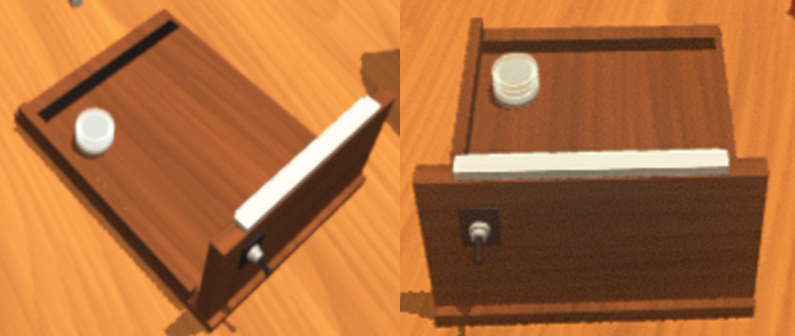

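The crop confirms it: the larger silver L has its upright foot at side ≈(345,245) and its leg going to (374,218). The shelf's panel end faces the side camera, and the capsules are at side ≈(243,320). I'll get rough positions from rays, then take wrist views from above.

```bash
cat > h.py <<'E'
import cv2,numpy as np
from rig import arm
def ray(cal,p,z):
    K,T=cal["intrinsics"],np.array(cal["cam_to_world"]); d=T[:3,:3]@np.linalg.inv(K)@[p[0],p[1],1]; o=T[:3,3]
    return o+d*(z-o[2])/d[2]
def proj(cal,P):
    K,T=np.array(cal["intrinsics"]),np.array(cal["cam_to_world"]); q=T[:3,:3].T@(np.array(P)-T[:3,3]); q=K@q; return q[:2]/q[2]
def down(a): # tool z down, tool y axis at world yaw a (rad)
    y=np.array([np.cos(a),np.sin(a),0]); z=np.array([0,0,-1.]); return np.c_[np.cross(y,z),y,z]
def wrist(name):
    c=arm.get_calibration("wrist"); im=arm.snapshot("wrist"); cv2.imwrite(f"pics/{name}.png",im[:,:,::-1]); np.savez(f"pics/{name}.npz",**c); return c,im
E
python3 - <<'E'
from h import *
c=arm.get_calibration("side"); s=arm.get_calibration("scene")
for n,cal,p,z in [("shorttop",c,(346,217.5),.075),("foot",c,(345,245),0),("legend",c,(371,217),.026),("legtopScene",s,(333,190),.026),("shortScene",s,(332,203),.075),
 ("shelf nearR side",c,(362,436),.018),("nearL",c,(203,436),.018),("S a",s,(385,275),.018),("S b",s,(293,338),.018),("S c",s,(411,468),.0),("S d",s,(508,378),.0),("caps",c,(243,315),.052),("box",c,(240,200),.057),("red",c,(403,270),.02),("small",c,(315,255),.02)]:
    print(n,ray(cal,p,z).round(3))
w=arm.get_calibration("wrist"); print(np.round(w["cam_to_world"],3).tolist(),w["intrinsics"][0][0])
E
```

```text
shorttop [ 0.478 -0.128  0.075]
foot [ 0.475 -0.12   0.   ]
legend [ 0.424 -0.211  0.026]
legtopScene [ 0.424 -0.212  0.026]
shortScene [ 0.474 -0.125  0.075]
shelf nearR side [0.378 0.382 0.018]
nearL [0.627 0.431 0.018]
S a [0.449 0.075 0.018]
S b [0.693 0.128 0.018]
S c [0.62 0.43 0.  ]
S d [0.367 0.377 0.   ]
caps [0.629 0.195 0.052]
box [ 0.747 -0.171  0.057]
red [ 0.335 -0.034  0.02 ]
small [ 0.535 -0.045  0.02 ]
[[0.226, 0.941, 0.252, 0.07], [0.974, -0.218, -0.059, 0.624], [-0.001, 0.259, -0.966, 0.384], [0.0, 0.0, 0.0, 1.0]] 411.56179801164626
```

```bash
python3 - <<'E'
from h import *
R=arm.current_tool_rot();p=arm.current_ee_pos();w=arm.get_calibration("wrist")
print((R.T@(np.array(w["cam_to_world"])[:3,3]-p)).round(3), R.round(2).tolist())
f=np.array([.475,-.123]);th=np.radians(60.7)
g=f-.08*np.array([np.cos(th),np.sin(th)])
for a in(-29.3,150.7): print("pick",a,arm.solve_ik([*g,.004],down(np.radians(a))))
for a in(11.9,191.9): print("place",a,arm.solve_ik([.525-.05*-.206,.252+.05*.978,.025],down(np.radians(a))))
E
```

```text
[ 0.073 -0.001 -0.194] [[-0.97, 0.22, -0.0], [0.22, 0.97, -0.0], [0.0, -0.0, -1.0]]
pick -29.3 [-3.10428070e+01  3.33217494e+01  1.08489976e+02 -2.54444375e-14
  3.81882742e+01 -1.74280701e+00]
pick 150.7 None
place 11.9 [ 2.37712735e+01  3.84645406e+01  8.78449080e+01 -2.54444375e-14
  5.36905514e+01  1.18712735e+01]
place 191.9 [ 2.37712735e+01  3.84645406e+01  8.78449080e+01 -2.54444375e-14
  5.36905514e+01 -1.68128726e+02]
```

```bash
python3 - <<'E'
from h import *
p=arm.current_ee_pos(); arm.move_l([p[0],p[1],.34],feed=.25)
# look at panel/shelf on the way: TCP behind shelf centre, camera towards panel
arm.move_to([.53,.23,.30],down(np.radians(11.9))); wrist("wshelf")
arm.move_to([.436,-.19,.20],down(np.radians(-29.3))); wrist("wsq")
a=cv2.imread("pics/wshelf.png");b=cv2.imread("pics/wsq.png")
cv2.imwrite("pics/w1.png",cv2.resize(np.vstack([a,b])if 0 else np.hstack([a,b]),(800,300),interpolation=cv2.INTER_AREA))
print(arm.current_t())
E
```

```text
4.5417
```

View pics/w1.png

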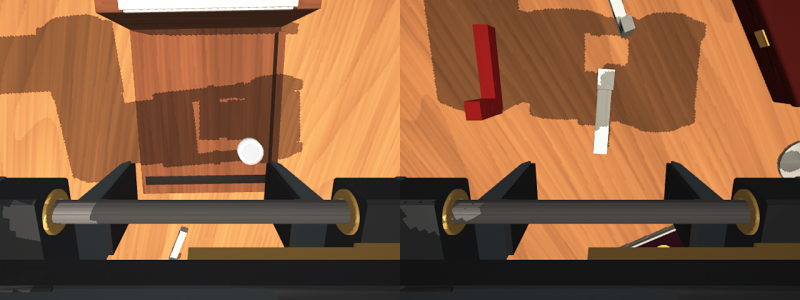

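```bash
python3 - <<'E'
from h import *
b=cv2.imread("pics/wsq.png");c=dict(np.load("pics/wsq.npz"))
hsv=cv2.cvtColor(b,cv2.COLOR_BGR2HSV); m=((hsv[...,1]<60)&(hsv[...,2]>80)).astype(np.uint8)
m[:,:280]=0;m[:,370:]=0;m[:95]=0;m[262:]=0
n,l,st,_=cv2.connectedComponentsWithStats(m); k=1+st[1:,4].argmax(); m=(l==k).astype(np.uint8); print(st[k])
L=[];R=[]
for r in range(150,240,5):
    x=np.where(m[r])[0]; L.append(ray(c,(x[0]-.5,r),.026));R.append(ray(c,(x[-1]+.5,r),.026))
L=np.array(L);R=np.array(R); 
for q in(L,R):
    v=cv2.fitLine(q[:,:2].astype(np.float32),2,0,.01,.01).ravel(); print(np.degrees(np.arctan2(v[1],v[0])).round(2),v[2:].round(4))
print("w",np.linalg.norm((L-R)[:,:2],axis=1).round(4))
for r in list(range(st[k][1],st[k][1]+50,4))+list(range(240,st[k][1]+st[k][3],3)): x=np.where(m[r])[0];print(r,x[0],x[-1])
r=st[k][1]+st[k][3]-.5; xs=np.where(m[int(r)])[0].mean();print("end",ray(c,(xs,r),.026))
x=np.where(m[st[k][1]+2])[0].mean();print("top far",ray(c,(x,st[k][1]-.5),.075))
a=cv2.imread("pics/wshelf.png")[0:310,140:500]; a=np.uint8(255*(a/255.)**.6); cv2.imwrite("pics/w2.png",cv2.resize(a,(697,600),interpolation=2))
E
```

```text
[ 309  110   35  137 3176]
56.74 [ 0.4372 -0.1741]
56.94 [ 0.4547 -0.1839]
w [0.0193 0.0202 0.0203 0.0204 0.0204 0.0196 0.0197 0.0206 0.0198 0.0199
 0.0199 0.02   0.02   0.0201 0.0202 0.0202 0.0203 0.0204]
110 317 331
114 317 343
118 317 343
122 317 342
126 316 342
130 316 342
134 316 342
138 316 341
142 316 341
146 316 338
150 316 337
154 315 337
158 315 337
240 310 330
243 310 330
246 322 330
end [ 0.42347753 -0.22407436  0.026     ]
top far [ 0.4840818  -0.11997996  0.075     ]
```

View pics/w2.png

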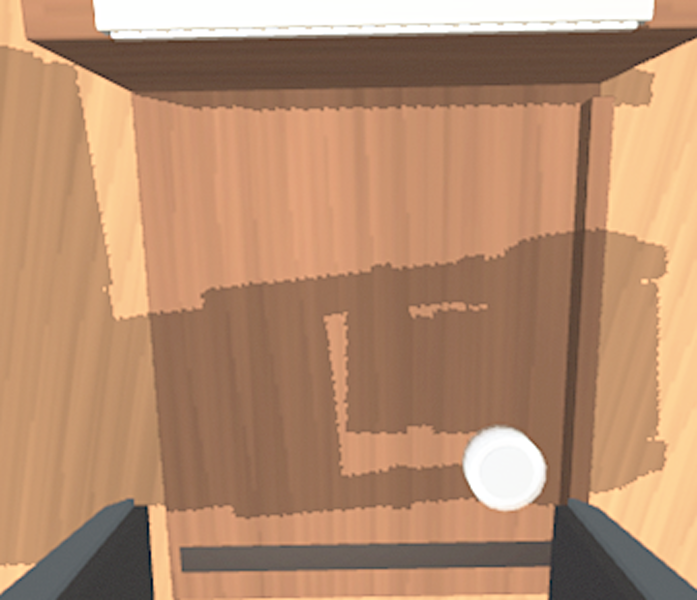

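The square measures 20 mm wide with yaw 56.9°. The panel foot line runs from full-res (210,47.5) to (451,42.4), and the board's left edge from (210,52) to (230,310).

```bash
python3 - <<'E'
from h import *
c=dict(np.load("pics/wshelf.npz"))
pts=dict(footL=(209.7,47.5),footR=(451,42.4),edT=(209.7,51.7),edB=(230.4,309.9))
P={k:ray(c,v,.018)[:2] for k,v in pts.items()}
for k,v in P.items(): print(k,v.round(4))
ang=lambda d:np.degrees(np.arctan2(d[1],d[0]))
print(ang(P['footR']-P['footL']),ang(P['edT']-P['edB'])-90)
# finer: edges of the dark inner face foot, by gradient per column
g=cv2.GaussianBlur(cv2.cvtColor(cv2.imread("pics/wshelf.png"),cv2.COLOR_BGR2LAB),(3,3),0).astype(float)
q=[];
for x in range(220,440,10):
    e=47.5-(x-209.7)*5.1/241.3; col=g[:,x-3:x+4].mean(1).sum(1); d=np.diff(col); r=np.arange(int(e)-5,int(e)+5); k=r[d[r].argmax()]+1; q.append(ray(c,(x,k-.5),.018)[:2]); print(k,end=" ")
v=cv2.fitLine(np.array(q,np.float32),2,0,.01,.01).ravel();print("\nfit",ang(v[:2]*np.sign(v[0])),v[2:])
q=[]
for y in range(60,150,6):
    e=209.7+(y-51.7)*20.7/258; col=g[y-2:y+3].mean(0); d=np.abs(np.diff(col,axis=0)).sum(1); r=np.arange(int(e)-6,int(e)+6); k=r[d[r].argmax()]+1; q.append(ray(c,(k-.5,y),.018)[:2]); print(k,end=" ")
v=cv2.fitLine(np.array(q,np.float32),2,0,.01,.01).ravel();print("\nfit",ang(v[:2]*np.sign(v[1]))-90,v[2:])
# pick
th=np.radians(56.85); R=down(th-np.pi/2); G=np.array([.4373,-.1922])
arm.move_l([*G,.08],R,feed=.2); arm.move_l([*G,.004],R,feed=.08)
print(arm.current_force().round(1)); arm.grip(.005); print(arm.current_width(),arm.current_grasp_force())
arm.move_l([*G,.03],feed=.06); print(arm.current_force().round(1),arm.current_grasp_force(),arm.current_width());arm.sleep(.3)
arm.move_l([*G,.2],feed=.15);print(arm.current_t(),arm.current_force().round(2),arm.current_torque().round(2)); wrist("wg")
E
```

```text
footL [0.3823 0.3555]
footR [0.6327 0.4136]
edT [0.3828 0.3514]
edB [0.4498 0.0586]
13.054410327641707 12.89282061035631
52 47 47 47 47 47 46 46 46 46 46 45 45 45 45 45 45 44 44 44 44 44 
fit 13.153715 [0.50206363 0.38306868]
209 209 210 210 211 211 212 212 213 213 214 214 215 215 216 
fit 13.014732 [0.39222977 0.3005999 ]
[-0.   0.1  0.3]
0.004756287236568717 0.0
[-0.4 -1.4 -0.3] 0.0 0.00516871342910405
9.8917 [ 0.16 -0.17 -0.04] [-0.12  0.08 -0.01]
```

View pics/wg.png

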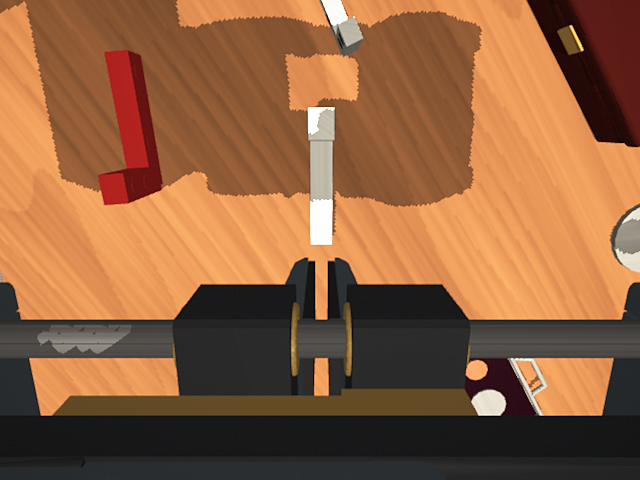

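The fingers closed on nothing and the square is unmoved (leg end at (320,244)). I'll find out which estimate is off.

```bash
python3 - <<'E'
from h import *
c=arm.get_calibration("wrist");T=np.array(c["cam_to_world"]);p=arm.current_ee_pos();R=arm.current_tool_rot()
print(p.round(4),R.round(3).tolist(),"\ncam in tool",(R.T@(T[:3,3]-p)).round(4),(R.T@T[:3,:3]).round(3).tolist())
print("tcp pix",proj(c,p),"G pix",proj(c,[.4373,-.1922,.026]), arm.current_joint_positions().round(2))
c0=dict(np.load("pics/wsq.npz"));print("cam0",c0["cam_to_world"].round(3).tolist())
print("end now",ray(c,(320,244.5),.026),"foot top",ray(c,(321,107),.075))
for n in("scene","side"):
    im=arm.snapshot(n);k=arm.get_calibration(n);cv2.imwrite(f"pics/{n}1.png",im[:,:,::-1]);print(n,"tcp",proj(k,p).round(1),"G",proj(k,[.4373,-.1922,.026]).round(1))
a=cv2.imread("pics/scene1.png")[60:300,200:440];b=cv2.imread("pics/side1.png")[60:300,260:500]
cv2.imwrite("pics/cmp.png",cv2.resize(np.hstack([a,b]),(800,400)))
E
```

```text
[ 0.4369 -0.192   0.1992] [[0.547, 0.837, -0.001], [0.837, -0.547, 0.001], [-0.0, -0.001, -1.0]] 
cam in tool [ 0.0722  0.0006 -0.194 ] [[-0.001, -0.966, -0.259], [1.0, -0.001, 0.0], [-0.001, -0.259, 0.966]]
tcp pix [319.73009409 275.07650639] G pix [320.99488226 208.11957221] [-30.9   15.87  96.46  -0.    67.75   2.25]
cam0 [[0.872, -0.473, -0.125, 0.472], [-0.489, -0.842, -0.226, -0.127], [0.001, 0.258, -0.966, 0.394], [0.0, 0.0, 0.0, 1.0]]
end now [ 0.41770857 -0.22045103  0.026     ] foot top [ 0.48419859 -0.12061237  0.075     ]
scene tcp [333.9 138.6] G [332.  196.4]
side tcp [371.1 158.7] G [365.  220.8]
```

View pics/cmp.png

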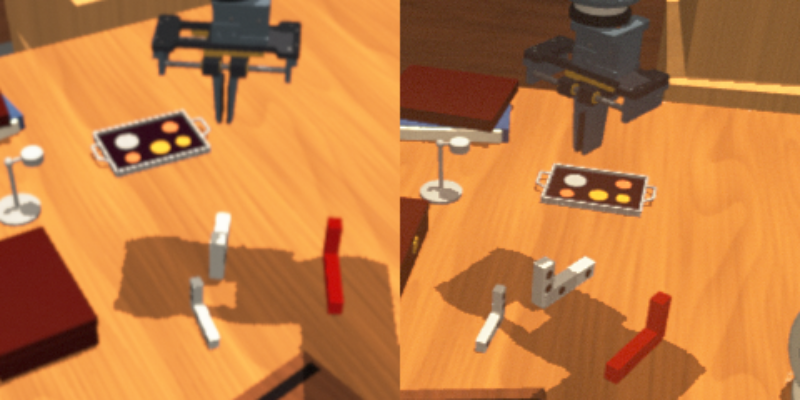

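```bash
python3 - <<'E'
from h import *
G=np.array([.4373,-.1922]); arm.grip(.06); print(arm.current_width())
arm.move_l([*G,.03],feed=.2); arm.move_l([*G,.002],feed=.06)
print(arm.current_ee_pos().round(4),arm.current_force().round(1))
arm.grip(.012); print(arm.current_width(),arm.current_grasp_force(),arm.current_t())
a=[]
for n,s in(("scene",(150,290)),("side",(170,300))):
    im=arm.snapshot(n)[:,:,::-1]; cv2.imwrite(f"pics/{n}2.png",im); a.append(cv2.resize(im[s[0]-20:s[0]+80,s[1]-10:s[1]+110],(400,333),interpolation=2))
cv2.imwrite("pics/low.png",np.hstack(a))
E
```

```text
0.060312084469347736
[ 0.4371 -0.1921  0.0018] [-0.3  0.3  0.3]
0.012174341648179628 8.487314768135548 13.4667
```

View pics/low.png

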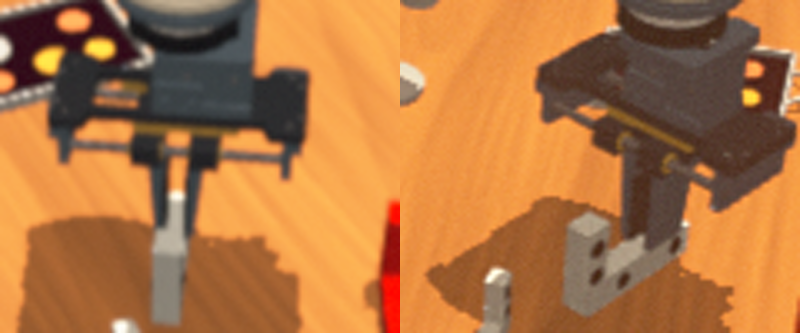

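```bash
python3 - <<'E'
from h import *
f=lambda:print(round(arm.current_width(),4),round(float(arm.current_grasp_force()),1),arm.current_force().round(1),arm.current_torque().round(2),arm.current_t())
f(); arm.sleep(.1); f()
arm.grip(.010); f()
p=arm.current_ee_pos(); arm.move_l([p[0],p[1],.012],feed=.05); f(); arm.sleep(.1); f()
a=[]
for n,s in(("scene",(150,290)),("side",(170,300))):
    im=arm.snapshot(n)[:,:,::-1]; cv2.imwrite(f"pics/{n}3.png",im)
    o=cv2.imread(f"pics/{n}2.png"); h=cv2.cvtColor(im,cv2.COLOR_BGR2HSV)
    for t,q in(("low",o),("up",im)):
        h=cv2.cvtColor(q,cv2.COLOR_BGR2HSV); m=(h[...,1]<60)&(h[...,2]>80); w=m[185:250,318:340] if n=="scene" else m[205:250,335:365]
        ys,xs=np.where(w); print(n,t,len(xs),xs.mean().round(2),ys.mean().round(2))
E
```

```text
0.0121 8.6 [-1.9  1.6 17.2] [ 0.24  0.52 -0.03] 13.5667
0.0122 8.6 [-1.6  1.4 17.1] [0.22 0.51 0.02] 13.6667
0.0098 8.6 [-2.4  1.8 16.8] [0.14 0.48 0.02] 13.9167
0.0098 0.0 [-0.8  0.5  0.6] [-0.03  0.11 -0.01] 14.2667
0.01 0.0 [-0.2  0.2  0.1] [-0.11  0.06  0.01] 14.3667
scene low 401 10.13 29.73
scene up 396 9.95 30.29
side low 52 18.38 18.79
side up 47 18.66 18.06
```

With a reported TCP of 2 mm, the closed fingers were resting on top of the leg: 17 N upward, and a width below 20 mm. So the real fingertips sit about 20 mm above the reported TCP. I'll find the desk by a guarded descent with open fingers.

```bash
python3 - <<'E'
from h import *
G=np.array([.4373,-.1922]); arm.grip(.05)
f=lambda:print(arm.current_ee_pos()[2].round(4),round(arm.current_width(),4),round(float(arm.current_grasp_force()),1),arm.current_force().round(1),arm.current_t())
arm.move_l([*G,.0],feed=.1); f()
z=0
while z>-.024:
    z-=.003; arm.move_l([*G,z],feed=.05)
    if abs(arm.current_force()[2])>2.5: break
f()
arm.move_l([*G,z+.003],feed=.05); f()
arm.grip(.005); f()
arm.move_l([*G,z+.03],feed=.06); f(); arm.sleep(.2); f()
E
```

```text
-0.0003 0.0503 0.0 [-0.1 -0.7  0.7] 15.4917
-0.0234 0.0501 11.2 [-2.4  1.4 22.2] 17.4917
-0.021 0.0497 0.0 [ 0.7 -0.3  0.4] 17.7417
-0.0211 0.02 30.0 [-0.5 -0.2 -2.3] 18.3083
0.0063 0.0199 30.0 [-1.   0.2 -3.2] 18.9083
0.0057 0.0198 30.0 [-0.2  0.7 -1.5] 19.1083
```

Gripped: 20 mm width, 30 N, lifted. Next I carry it over the shelf and touch down with force guarding.

```bash
cat >> h.py <<'E'
yaw=np.radians(13.08); ux=np.array([np.cos(yaw),np.sin(yaw)]); u=np.array([-ux[1],ux[0]]); RP=down(yaw)
TC=np.array([.496,.3823])-.0856*u   # TCP at nominal contact
def F():
    f=np.mean([arm.current_force() for _ in range(3)],0); return f[:2]@u, f[2], f[:2]@ux
def at(d,z,feed=.05): arm.move_l([*(TC+d*u),z],RP,feed=feed)
def say(d,z): print("d%.4f z%.4f"%(d,z),np.round(F(),1),"grip",round(float(arm.current_grasp_force()),1),"ee",np.round([(arm.current_ee_pos()[:2]-TC)@u,arm.current_ee_pos()[2]],4),"T",arm.current_torque().round(2),"t",round(arm.current_t(),2))
E
python3 - <<'E'
from h import *
p=arm.current_ee_pos(); arm.move_l([p[0],p[1],.16],feed=.25)
arm.move_to([*(TC-.02*u),.17],RP)
at(-.018,.03,.2); at(-.018,.003,.06); arm.sleep(.1); say(-.018,.003)
f0=F()[1]; z=.003
while z>-.010:
    z-=.001; at(-.018,z)
    if F()[1]-f0>3: break
say(-.018,z); wrist("wp")
E
```

```text
d-0.0180 z0.0030 [-0.7 -2.   0.7] grip 30.0 ee [-0.018   0.0032] T [-0.13  0.02  0.02] t 23.18
d-0.0180 z-0.0040 [-1.8 13.1 -4.3] grip 30.0 ee [-0.018  -0.0032] T [-0.35  0.82  0.09] t 24.93
```

```bash
python3 - <<'E'
from h import *
z=-.0031; at(-.018,z); say(-.018,z)
d=-.012; at(d,z,.03); b=F(); say(d,z)
while d<.004:
    d+=.001; at(d,z); f=F()
    print(round(d,4),np.round(f,1))
    if f[0]-b[0]<-4: break
say(d,z); wrist("wq"); 
a=cv2.imread("pics/wq.png"); cv2.imwrite("pics/wq_.png",a[:400])
E
```

```text
d-0.0180 z-0.0031 [ 0.6 -2.8  0.4] grip 30.0 ee [-0.018  -0.0031] T [-0.12  0.04 -0.01] t 25.23
d-0.0120 z-0.0031 [-0.  -1.1  0.2] grip 30.0 ee [-0.0117 -0.0032] T [-0.09  0.01  0.01] t 25.57
-0.011 [-0.3 -1.6 -0.1]
-0.01 [ 0.2 -1.8  1.3]
-0.009 [ 0.6 -2.2  0.8]
-0.008 [ 0.5 -2.4 -0.5]
-0.007 [ 0.  -2.9 -0.5]
-0.006 [ 0.  -1.6 -0.7]
-0.005 [ 0.  -1.3 -0.1]
-0.004 [-0.  -2.4 -0.6]
-0.003 [-5.2 -3.2  0. ]
d-0.0030 z-0.0031 [-5.2 -3.2  0. ] grip 30.0 ee [-0.0031 -0.0031] T [-0.69 -0.15  0.02] t 27.82
```

View pics/wq_.png

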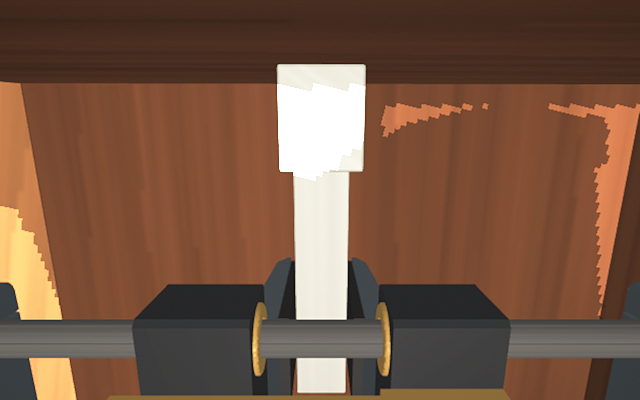

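The square, aligned with the panel, has its upright's top edge touching the leaning face. Now I press down lightly and push until the foot seats and the force rises.

```bash
python3 - <<'E'
from h import *
z=-.0039; d=-.003; at(d,z); say(d,z)
while d<.006:
    d+=.0005; at(d,z); f=F(); print("%.4f"%d,np.round(f,1),arm.current_torque().round(2),np.round((arm.current_ee_pos()[:2]-TC)@u,4))
    if f[0]<-24: break
say(d,z); wrist("wr")
E
```

```text
d-0.0030 z-0.0039 [-5.7 11.6 -3.7] grip 30.0 ee [-0.0031 -0.0032] T [-1.08  0.49 -0.09] t 28.12
-0.0025 [-6.8 11.3 -3.4] [-1.45  0.28  0.  ] -0.0028
-0.0020 [-9.9 11.  -2.7] [-1.6   0.11  0.12] -0.0025
-0.0015 [-9.1  9.9 -2.3] [-1.64  0.06  0.15] -0.002
-0.0010 [-9.6 11.4 -2.3] [-1.6   0.04  0.18] -0.0015
-0.0005 [-10.    9.8  -1.4] [-1.7   0.01  0.12] -0.001
0.0000 [-8.9 10.9 -2.5] [-1.74 -0.02  0.14] -0.0005
0.0005 [-14.8  10.4  -1.5] [-2.32 -0.16  0.09] -0.0005
0.0010 [-17.9  11.9  -1.2] [-3.04 -0.32  0.08] -0.0004
0.0015 [-23.4  11.5  -0.4] [-3.75 -0.59  0.06] -0.0004
0.0020 [-26.1  12.3  -1.6] [-4.41 -0.8   0.06] -0.0003
d0.0020 z-0.0039 [-26.1  12.3  -1.6] grip 30.0 ee [-0.0003 -0.0032] T [-4.41 -0.8   0.06] t 30.62
```

The force plateaued at about 9 N while the panel rotated. It then rose steeply with no further travel, and the lever moved down, so foot and top are both in contact. One numeric check and a last look.

```bash
python3 - <<'E'
from h import *
for n in("wq","wr"):
    im=cv2.imread(f"pics/{n}.png");c=dict(np.load(f"pics/{n}.npz")); g=cv2.cvtColor(im,cv2.COLOR_BGR2GRAY).astype(float)
    d=np.diff(g[40:110,310:335].mean(1)); rt=40+d.argmax()+.5
    o=[]
    for x in(120,180,240,400,500):
        d=np.diff(cv2.GaussianBlur(g,(5,5),0)[60:110,x-8:x+9].mean(1)); o.append(60+d.argmax()+.5)
    top=ray(c,(321,rt),.093)[:2]; ft=[ray(c,(x,r),.018)[:2] for x,r in zip((120,180,240,400,500),o)]
    end=ray(c,(321,393),.044)[:2]
    print(n,rt,o,"top-u",((top-TC)@u).round(4),"foot-u",[((q-TC)@u).round(4) for q in ft])
s=arm.snapshot("scene")[:,:,::-1];e=arm.snapshot("side")[:,:,::-1]
cv2.imwrite("pics/fin.png",np.hstack([cv2.resize(cv2.imread("pics/wr.png")[:400],(400,250)),cv2.resize(s[265:475,280:530],(400,250),interpolation=2)]))
say(.002,-.0039)
E
```

```text
wq 63.5 [np.float64(82.5), np.float64(83.5), np.float64(83.5), np.float64(103.5), np.float64(83.5)] top-u 0.0822 foot-u [np.float64(0.0854), np.float64(0.085), np.float64(0.085), np.float64(0.0774), np.float64(0.0849)]
wr 64.5 [np.float64(90.5), np.float64(90.5), np.float64(90.5), np.float64(95.5), np.float64(91.5)] top-u 0.085 foot-u [np.float64(0.0853), np.float64(0.0853), np.float64(0.0852), np.float64(0.0833), np.float64(0.0848)]
d0.0020 z-0.0039 [-26.4  11.2   0. ] grip 30.0 ee [-0.0003 -0.0032] T [-4.47 -0.81  0.13] t 30.77
```

View pics/fin.png

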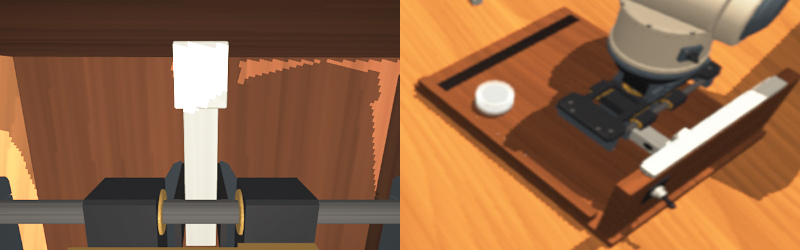

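The square's top edge (u = 85.0 mm) and the panel's foot line (85.2 mm) now lie in one vertical plane, with the capsules untouched. Handing in.

```bash
python3 -c "
from rig import arm
print(arm.sign_off())"
```

```text
the job is handed in; nothing more can be done
None
```

I handed the job in at about 31 s, with the square still gripped at 30 N and pressed into the corner (about 26 N toward the panel, 11 N down). The last images put its top edge and the panel's foot line in one vertical plane to within 0.3 mm; sign-off gave no verdict.

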